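# Load the label reel on the flatted spindle

## Robot

A 6-joint arm with a two-finger parallel gripper is mounted at the origin on a cart in front of the work surface, level with it; the furniture and walls round the work are solid. World frame = base frame: x ahead of the robot, y to its left, z up, the work surface at z = 0. Lengths are in m, angles in rad, forces in N, time in s.
With the tool pointing down it reaches from about 0.2 to 0.875 m from the base axis. Payload 3.4 kg.
Tool frame: the origin (TCP) lies on the centre line of the jaws, within the pads' length; the fingertips stand 8 mm ahead of it and the grasp point (between the pads) lies 11 mm behind it; z points along the fingers, y is the line along which they close (so a half turn about z gives the same grasp; the last joint's range is limited). The gripper opens to 94 mm and grips with 3 to 60 N. Pads are 16 mm wide; open, the fingers measure 119 mm over their backs; the gripper's body (75 mm by 177 mm) begins 78 mm behind the grasp point.
Start: joints at [-1.451, 0.276, 1.505, -0, 1.361, -0.121], TCP at [0.137, -0.558, 0.213] pointing down, gripper open.
Joint ranges: [-2.89, 2.89], [-0.75, 2.08], [0.22, 2.7], [-1.18, 4.32], [0.11, 2.71], [-2.7, 2.7]. Speed limits (rad/s): [2.57, 2.57, 3.14, 3.14, 3.14, 3.14].

## Interface

Orientations are given as a 3x3 rotation matrix whose columns are the frame's x, y, z axes.
In Python, from workcell import bot, claw, imaging, models gives the robot as it stands. Calls block until the motion is done:
- bot.move_to(position, orientation): joint-space move of the TCP to a pose.
- bot.move_linear(position, attitude=None, speed=0.15, until_force=None): straight line of the TCP; attitude=None keeps the orientation; speed is the mean speed in m/s. With until_force (N) it stops when the force on the tool has changed by that much, and returns True; else False.
- bot.goto_joints(angles): joint-space move.
- claw.gripper_to(opening): finger opening in m; the grip force is fixed at half the most; returns when the fingers have stopped.
- bot.pause(seconds).
- bot.inverse_kinematics(position, orientation): joint angles nearest the present ones, or None.
- imaging.read_camera(name): name is "scene" or "top" or "wrist"; returns a dict with "image" (420x560x3 uint8, red, green, blue), "fov_y" (degrees; the focal length in pixels is half the picture's height over the tangent of half this angle, whatever the lens; pixels are square), "cx", "cy" (the principal point, pixels), "world_to_cam" (4x4, takes a point from world to camera coordinates); the wrist camera has in their place "hand_eye" (4x4, takes a point from camera to tool coordinates, whose origin is the TCP and whose axes are the flange's). Camera axes: x right, y up, looking along -z (the intrinsics and any distortion apply to the point x, -y, -z); pixel columns grow to the right and rows downward; lengths in m; the calibration is good to about 2 mm. A picture is of the moment at which its call begins: read the wrist's pose just before it. There is no depth.
A pose or a line that the arm cannot do raises bot.IKError and nothing moves.
- bot.hand_in(): hands the job in; it is judged then, once.
Trained networks look in the newest picture that a camera, given by its name, has taken for a name from the list of things; names that differ only in an ending like _2 or _b are one class to them, and where a whole thing is asked for, a point or a joint stands for the part that bears it (a point fixed in the world has none). Each returns a list of dicts, best first, with "conf" (0 to 1); they miss things now and then, are a little off and sometimes report something else, mostly with a low value. They report only what shows in the picture. A call takes as long as a camera call. They do not tell look-alikes from the thing itself.
- models.search_frame(label, camera): "centre" ([column, row] in pixels, amid what is visible of it).
- models.trace(label, camera): "pixels" (420x560 bool, what is visible of it) and "centre" ([column, row] in pixels, amid what is visible of it).
Readings, each from a call of its own:
- bot.current_time_s(): time.
- bot.current_joint_positions(): joint angles.
- bot.current_qvel(): joint speeds.
- bot.current_joint_torque(): joint torques, N m.
- bot.current_eef_pos(): TCP position.
- bot.current_tcp_rot(): TCP orientation.
- bot.current_wrist_force(): force on the tool from outside, world axes, zero at the start.
- bot.current_torque(): the same for the moment, N m.
- bot.current_width(): finger opening in m.
- bot.current_finger_force(): force on a finger pad.
Only numpy, scipy, OpenCV 4.12 (cv2) and the standard library are available. Lean on these libraries where they do the work, as an engineer would, in place of code of your own. Each camera call takes 0.05 s, during which the arm holds its last target. There are 200 camera calls.

## Task

Load the label reel that has the D-shaped hole (blue hub, one end of its handle red) onto the flatted upright spindle of the grey unwinder stand. Turn it so that the flat of its hole matches the flat of the spindle, lower it until it lies fully down and level on the black turntable, and let go. Leave the other reel, with the orange hub and the small round hole, where it stands.

Things in the scene. Friction and masses are not known exactly. Their poses are not given: they have to be found in the camera images.
- d_reel: Reel to load, loose, 0.2 kg, upright: blue hub, white roll, 92 mm across, 31 high. Origin: centre of underside, on the hole's axis, z up. D-hole right through: radius 26.5 mm, cut by a flat 6.5 mm from the axis on the +x side. Bridge handle over the hole: bar along x, 86 long, 16 wide, z 60 to 80 mm, posts at x = +-36; grip its middle across the 16 mm. Bar's +x end (the flat's side) is red.
- unwinder: Fixed stand: grey slab 130 x 130 mm, 12 high; on it a black turntable (does not turn) 104 mm across, top at z = 18 mm, with a bright upright D-spindle in its middle. Origin: centre of the slab's underside, on the spindle's axis; z up. The spindle's flat faces +x, the side of the slab's red mark. The reel is home with its x along the stand's x (10 degrees off still enters, half a turn never).
- seat (a point): Point on the spindle's axis at the turntable's top, axes as the stand's; the blue reel's origin comes here when fully home. Spindle above it: radius 22 mm, cut by a flat 2 mm from the axis on +x, straight for 21 mm, then tapering to 45 percent size (taper centred at x = -9 mm) at its tip 44 mm above. Clearance in the D-hole: 4.5 mm all round.
- round_reel: The other reel, loose, to be left alone: same outer size and handle, but orange hub, no red end, and a small round hole 22 mm across that does not fit the spindle. Origin: centre of its underside; its bar lies along its x.
Not all that is in view belongs to the job. What is shaped like the d_reel but green or turquoise is not meant.

How it is judged:
By the outcome, as a careful person would: the job done as asked, in the order asked, and still so for the second after the job is handed in, with the robot touching nothing.
It also fails if it takes over 38 s, if anything falls off the work surface, if the arm or the gripper's body presses on something with over 40 N, if the wrist force passes 120 N, or if a joint passes its speed limit or range.

## Working session

There is one attempt and no reset: what is moved stays moved. The work goes in short steps, each a Python script; the robot and the scene stay as the last script left them, time stands still between calls to the robot, and variables do not carry over. Pictures are saved under pics/ and viewed, at most 10 in all, crops included, and the job is handed in when it is done.

```bash
mkdir -p pics; ls
python3 - <<'E'
from workcell import bot, claw, imaging, models
import cv2,numpy as np
ims=[]
for c in ("scene","top"):
    r=imaging.read_camera(c); ims.append(r["image"])
    print(c,{k:(np.round(v,4).tolist() if k!="image" else 0) for k,v in r.items()})
    for l in ("d_reel","unwinder","round_reel"):
        print(l,[(np.round(d["centre"]).tolist(),round(d["conf"],2)) for d in models.search_frame(l,c)])
    cv2.imwrite(f"pics/{c}0.png",cv2.resize(r["image"][:,:,::-1],(784,588)))
r=imaging.read_camera("wrist"); print({k:(np.round(v,4).tolist() if k!="image" else 0) for k,v in r.items()})
E
```

```text
pics
scene {'image': 0, 'fov_y': 52.0009, 'cx': 277.0258, 'cy': 205.8698, 'world_to_cam': [[-0.6362, -0.7715, -0.0022, 0.3603], [0.3804, -0.3161, 0.8691, -0.2456], [-0.6712, 0.5521, 0.4947, -0.7313], [0.0, 0.0, 0.0, 1.0]]}
d_reel [([249.0, 191.0], 0.96), ([309.0, 169.0], 0.66), ([346.0, 163.0], 0.59)]
unwinder [([218.0, 288.0], 0.91), ([188.0, 234.0], 0.68)]
round_reel [([192.0, 234.0], 0.9)]
top {'image': 0, 'fov_y': 54.3358, 'cx': 279.5071, 'cy': 213.0399, 'world_to_cam': [[0.0331, -0.9995, 0.0014, -0.0248], [0.972, 0.0325, 0.2329, -0.5584], [-0.2328, -0.0064, 0.9725, -0.8219], [0.0, 0.0, 0.0, 1.0]]}
d_reel [([419.0, 192.0], 0.91), ([368.0, 171.0], 0.66), ([279.0, 165.0], 0.56)]
unwinder [([156.0, 276.0], 0.85)]
round_reel [([178.0, 198.0], 0.58)]
{'image': 0, 'fov_y': 61.5649, 'cx': 284.6804, 'cy': 209.7673, 'hand_eye': [[0.0006, 0.9731, 0.2302, 0.0654], [1.0, -0.0006, -0.0002, -0.0009], [-0.0001, 0.2302, -0.9731, -0.1719], [0.0, 0.0, 0.0, 1.0]]}
```

View pics/top0.png

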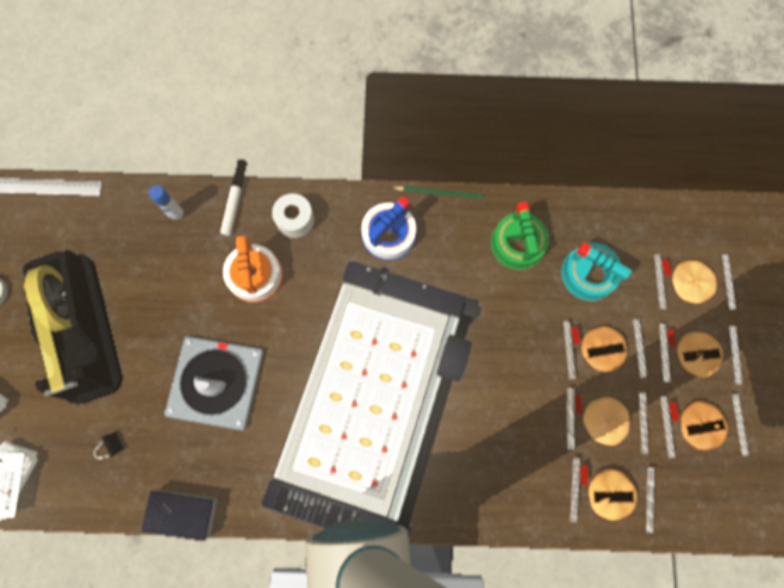

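View pics/scene0.png

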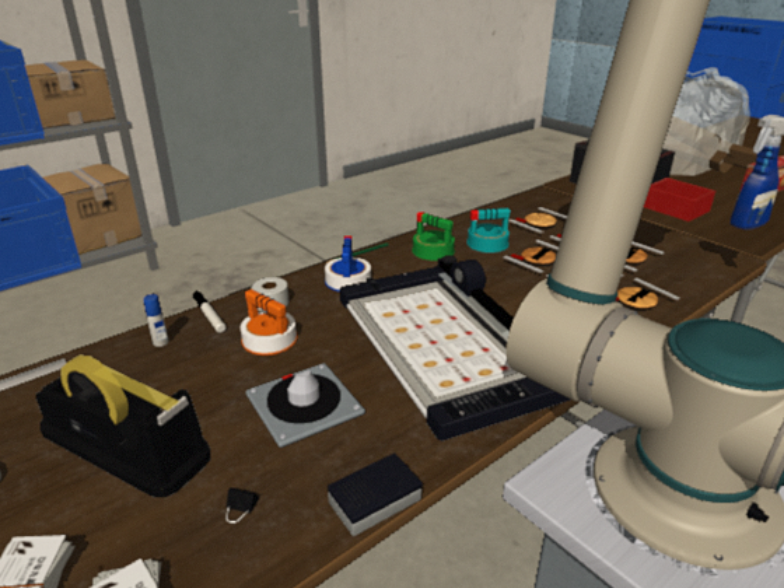

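Top picture (native px): the candidates are blue at (278,164), green at (370,170) and turquoise at (424,193). The blue one fits, with a blue hub, white roll and red bar end. The orange reel is at (179,193) and the stand at (153,273), its red mark at (159,247). I'll confirm with a crop and locate them.

```bash
cat > h.py <<'E'
from workcell import bot, claw, imaging, models
import cv2,numpy as np
def ray(r,px,T=None):
    f=r["image"].shape[0]/2/np.tan(np.radians(r["fov_y"])/2)
    d=np.array([(px[0]-r["cx"])/f,-(px[1]-r["cy"])/f,-1.])
    M=T if T is not None else np.linalg.inv(r["world_to_cam"])
    return M[:3,3],M[:3,:3]@d
def atz(r,px,z,T=None):
    o,d=ray(r,px,T); return (o+d*(z-o[2])/d[2])[:2]
def wrist():
    T=np.eye(4);T[:3,3]=bot.current_eef_pos();T[:3,:3]=bot.current_tcp_rot()
    r=imaging.read_camera("wrist"); return r,T@r["hand_eye"]
def red(im,box):   # centroid of red pixels within (x0,y0,x1,y1)
    h=cv2.cvtColor(im,cv2.COLOR_RGB2HSV).astype(int)
    m=((h[...,0]<6)|(h[...,0]>174))&(h[...,1]>170)&(h[...,2]>80)
    k=np.zeros_like(m);x0,y0,x1,y1=map(int,box);k[y0:y1,x0:x1]=1
    ys,xs=np.nonzero(m&k); return np.array([xs.mean(),ys.mean()]),len(xs)
def down(yaw):     # tool down, tool y at yaw+90 deg: bar along yaw
    c,s=np.cos(yaw),np.sin(yaw)
    return np.array([[c,s,0],[s,-c,0],[0,0,-1.]])
E
python3 - <<'E'
from h import *
for c,bx,bs,w in (("top",(260,130,300,185),(140,235,175,260),0),("scene",(225,160,265,215),(190,260,220,280),0)):
    r=imaging.read_camera(c);im=r["image"]
    p,n=red(im,bx);print(c,"reel red",p,n,atz(r,p,.075))
    p,n=red(im,bs);print("stand red",p,n,atz(r,p,.012))
    for t in models.trace("unwinder",c)[:1]:
        m=t["pixels"].astype(np.uint8);q=cv2.boxPoints(cv2.minAreaRect(cv2.findNonZero(m)))
        print("unw",t["conf"],t["centre"],atz(r,t["centre"],.012),[atz(r,x,.012).round(3).tolist() for x in q])
    for t in models.trace("d_reel",c):
        q=t["centre"];i=im[t["pixels"]].mean(0);print("reel",t["conf"],q,i.round(),atz(r,q,.03))
    if c=="top":
        a=cv2.resize(im[120:220,240:460],None,fx=3.5,fy=3.5,interpolation=2)
        cv2.imwrite("pics/crop1.png",a[:,:,::-1])
E
```

```text
top reel red [288.32432432 143.56756757] 37 [ 0.71716757 -0.02072527]
stand red [158.41666667 246.91666667] 12 [0.48397068 0.26496897]
unw 0.67 [154.7, 273.9] [0.42332865 0.26705719] [[0.369, 0.346], [0.505, 0.333], [0.48, 0.198], [0.346, 0.215]]
reel 0.98 [420.5, 193.7] [ 77. 162. 152.] [ 0.62373271 -0.32678685]
reel 0.95 [370.0, 171.0] [ 77. 147.  72.] [ 0.67464676 -0.21231977]
reel 0.73 [281.9, 162.6] [148. 153. 186.] [ 0.68839589 -0.00757255]
scene reel red [248.33333333 169.        ] 3 [ 0.72163392 -0.02518155]
stand red [204.66666667 268.5       ] 18 [0.48849724 0.26213195]
unw 0.84 [217.8, 288.8] [0.41594285 0.27598883] [[0.499, 0.326], [0.484, 0.162], [0.346, 0.221], [0.369, 0.361]]
reel 0.8 [250.5, 190.5] [111. 118. 146.] [ 0.68459299 -0.00345608]
reel 0.8 [349.1, 162.7] [ 31. 113. 106.] [ 0.63875149 -0.35012452]
reel 0.77 [307.3, 168.6] [38. 98. 40.] [ 0.68983477 -0.22041805]
reel 0.65 [187.6, 232.0] [183. 124.  84.] [0.61064127 0.23217306]
```

View pics/crop1.png

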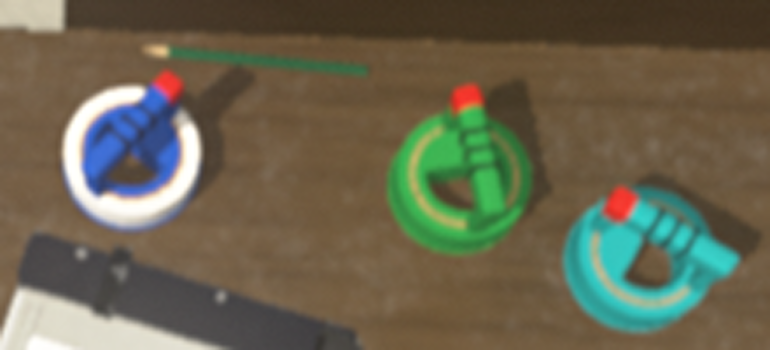

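The crop shows the blue reel, white roll and red bar end at native (278,164). The other two are the green and turquoise decoys. Moving above the blue reel for a close look.

Run:
```python
from h import *
for y in (-40,140): print(y,[bot.inverse_kinematics(p,down(np.radians(y))) for p in ([.69,-.005,.22],[.69,-.005,.06])])
for y in (-6,174): print(y,[bot.inverse_kinematics(p,down(np.radians(y))) for p in ([.424,.267,.25],[.424,.267,.08])])
bot.move_to([.69,-.005,.22],down(np.radians(-40)))
r,T=wrist();im=r["image"];print(bot.current_time_s(),bot.current_eef_pos())
np.savez("w1.npz",T=T,im=im)
cv2.imwrite("pics/w1.png",im[:,:,::-1])
```

```text
-40 [array([-1.07993665e-01,  4.49199342e-01,  1.22052574e+00, -4.44089210e-16,
        1.47186757e+00,  2.16093436e+00]), array([-1.07993665e-01,  5.50464433e-01,  1.45229335e+00, -4.44089210e-16,
        1.13883487e+00,  2.16093436e+00])]
140 [array([-1.07993665e-01,  4.49199342e-01,  1.22052574e+00, -4.44089210e-16,
        1.47186757e+00, -9.80658291e-01]), array([-1.07993665e-01,  5.50464433e-01,  1.45229335e+00, -4.44089210e-16,
        1.13883487e+00, -9.80658291e-01])]
-6 [array([ 4.23032108e-01,  1.44097491e-01,  1.58896832e+00, -4.44089210e-16,
        1.40852684e+00,  2.09854819e+00]), array([ 4.23032108e-01,  2.82152162e-01,  1.86230233e+00, -4.44089210e-16,
        9.97138163e-01,  2.09854819e+00])]
174 [array([ 4.23032108e-01,  1.44097491e-01,  1.58896832e+00, -4.44089210e-16,
        1.40852684e+00, -1.04304446e+00]), array([ 4.23032108e-01,  2.82152162e-01,  1.86230233e+00, -4.44089210e-16,
        9.97138163e-01, -1.04304446e+00])]
3.5583 [ 0.68994344 -0.00592587  0.22003288]
```

View pics/w1.png

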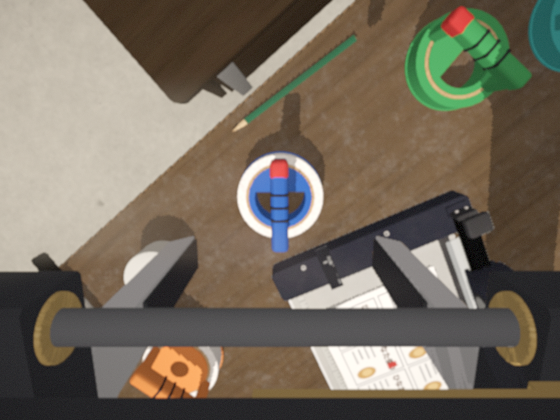

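The picture shows the blue reel's bar from its red end at (279,160) to (280,251), almost along tool x.

Run:
```python
from h import *
d=np.load("w1.npz");T=d["T"];im=d["im"];r=imaging.read_camera("wrist")
h=cv2.cvtColor(im,cv2.COLOR_RGB2HSV).astype(int)
sub=np.zeros(im.shape[:2],bool);sub[140:265,265:297]=1
p,n=red(im,(260,150,300,190));print(p,n)
a=atz(r,(279.3,159.5),.08,T);b=atz(r,(280,233),.08,T);e=atz(r,(280.3,251),.08,T)
print(a,b,e,np.linalg.norm(a-e))
# roll outline (white top at z=.031): ellipse fit
m=((h[...,1]<60)&(h[...,2]>150)).astype(np.uint8);m[:140]=0;m[250:]=0;m[:,:225]=0;m[:,335:]=0
pts=cv2.convexHull(cv2.findNonZero(m))[:,0]
w=np.array([atz(r,x,.031,T) for x in pts.astype(float)]).astype(np.float32)
print("circle",cv2.minEnclosingCircle(w),w.min(0),w.max(0))
```

```text
[283.03571429 166.07142857] 28
[ 0.72087638 -0.02618364] [0.66893885 0.01689222] [0.65534116 0.02801368] 0.08504242760736881
circle ((0.6878566145896912, 0.0021033035591244698), 0.04603692516684532) [ 0.6420368  -0.04327647] [0.7332385  0.04767464]
```

Run:
```python
from h import *
bot.move_to([.422,.267,.22],down(np.radians(-6)))
r,T=wrist();im=r["image"];print(bot.current_time_s(),bot.current_eef_pos())
np.savez("w2.npz",T=T,im=im)
cv2.imwrite("pics/w2.png",im[:,:,::-1])
```

```text
5.0833 [0.42326887 0.26659458 0.21996622]
```

View pics/w2.png

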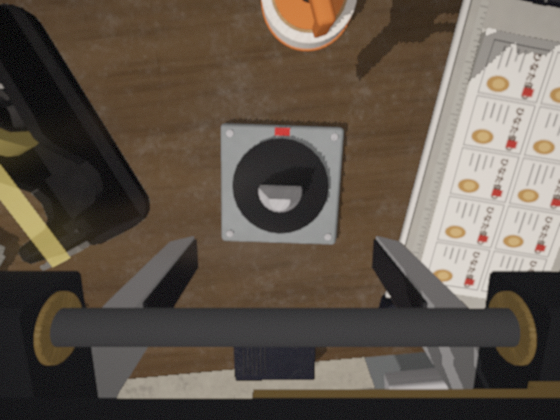

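The slab corners are near (222,125), (344,124), (338,244) and (221,241), with the red mark at (282,132) and the spindle at (280,195).

Run:
```python
from h import *
d=np.load("w2.npz");T=d["T"];im=d["im"];r=imaging.read_camera("wrist")
h=cv2.cvtColor(im,cv2.COLOR_RGB2HSV).astype(int)
p,n=red(im,(260,120,310,145));P=atz(r,p,.012,T);print("mark",p,n,P)
def W(m,z):
    k=cv2.connectedComponents(m)[1];m2=(k==np.bincount(k[m>0]).argmax()).astype(np.uint8)
    hu=cv2.convexHull(cv2.findNonZero(m2))[:,0].astype(float)
    return np.array([atz(r,x,z,T) for x in hu]).astype(np.float32)
box=np.zeros(im.shape[:2],np.uint8);box[115:252,212:350]=1
m=((h[...,1]<50)&(h[...,2]>85)).astype(np.uint8)*box
w=W(m,.012);q=cv2.minAreaRect(w);print("slab",q)
c=q[0];print("yaw by mark",np.degrees(np.arctan2(P[1]-c[1],P[0]-c[0])))
box[:]=0;box[133:238,230:335]=1
m=(h[...,2]<50).astype(np.uint8)*box
w=W(m,.018);print("table",cv2.minEnclosingCircle(w),cv2.fitEllipse(w))
r=imaging.read_camera("top");m=models.trace("unwinder","top")[0];print(m["conf"])
```

```text
mark [282.18055556 131.29166667] 72 [0.48346726 0.26343919]
slab ((0.4258551299571991, 0.27210721373558044), (0.13008493185043335, 0.12972576916217804), 81.99613189697266)
yaw by mark -8.556255469251205
table ((0.42603799700737, 0.2713663876056671), 0.05043281614780426) ((0.4260733425617218, 0.27146920561790466), (0.09998534619808197, 0.10030865669250488), 112.4022216796875)
0.68
```

Run:
```python
from h import *
R=down(np.radians(-39.6))
bot.move_to([.688,.0015,.14],R)
bot.move_linear([.688,.0015,.059],speed=.1)
claw.gripper_to(.005);print(bot.current_width(),bot.current_finger_force())
bot.move_linear([.688,.0015,.19],speed=.15);print(bot.current_width(),bot.current_wrist_force())
bot.move_to([.426,.2716,.19],down(np.radians(-8)))
bot.move_linear([.426,.2716,.15],speed=.1)
r,T=wrist();im=r["image"];print(bot.current_time_s(),bot.current_eef_pos(),bot.current_tcp_rot().round(4).tolist())
np.savez("w3.npz",T=T,im=im)
s=imaging.read_camera("scene")["image"][150:350,100:340]
t=imaging.read_camera("top")["image"][200:330,80:250]
a=im[:300,100:460];
cv2.imwrite("pics/w3.png",np.hstack([a,cv2.resize(s,(360,300)) ])[:,:,::-1])
```

```text
0.01587738586162921 29.99976396560669
0.015928667086446347 [-0.67614959 -0.38720606 -2.91187466]
11.8333 [0.42687825 0.27164659 0.15041256] [[0.9902, -0.1398, 0.001], [-0.1398, -0.9902, 0.0004], [0.0009, -0.0005, -1.0]]
```

View pics/w3.png

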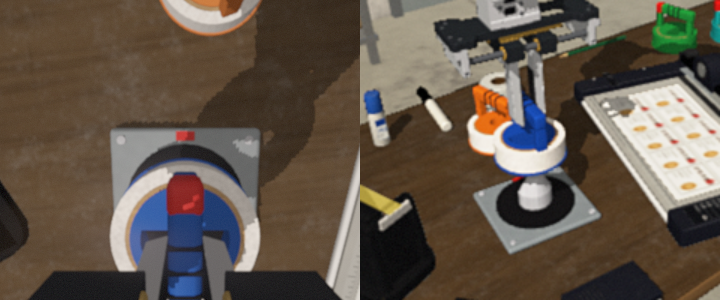

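The reel hangs level, red end toward the red mark, with the spindle tip below it. Lowering with a force guard.

Run:
```python
from h import *
d=np.load("w3.npz");r=imaging.read_camera("wrist")
print("front",atz(r,(285,163),.122,d["T"]),"expect",np.array([.4269,.2716])+.046*np.array([.9903,-.139]))
R=down(np.radians(-8))
for z in (.115,.079):
    hit=bot.move_linear([.426,.2716,z],R,speed=.06,until_force=8)
    print(z,hit,bot.current_eef_pos(),bot.current_wrist_force(),bot.current_torque())
    if hit: break
print(bot.current_time_s())
```

```text
front [0.47120084 0.26542856] expect [0.4724538 0.265206 ]
0.115 False [0.42614885 0.27167067 0.11492824] [ 0.19054638  0.66048749 -1.33453408] [-0.0072953   0.04176692 -0.00527264]
0.079 False [0.42617821 0.27167349 0.07897358] [ 0.71060075  0.11986325 -2.06701388] [ 0.07770669 -0.02216249  0.00315441]
13.4667
```

Entered freely; now the last 2 mm, release and a look.

Run:
```python
from h import *
print(bot.move_linear([.4261,.2716,.0745],speed=.03,until_force=5),bot.current_eef_pos(),bot.current_wrist_force())
claw.gripper_to(.05);bot.pause(.2)
bot.move_linear([.4261,.2716,.22],speed=.15)
r,T=wrist();im=r["image"];s=imaging.read_camera("scene")["image"][150:350,100:340]
p,n=red(im,(200,80,360,230));print("red",p,n,atz(r,p,.095,T),bot.current_time_s(),bot.current_wrist_force())
h=cv2.cvtColor(im,cv2.COLOR_RGB2HSV)
cv2.imwrite("pics/w4.png",np.hstack([im[:300,100:460],cv2.resize(s,(360,300))])[:,:,::-1])
```

```text
True [0.4272636  0.27222806 0.07654713] [-0.2353285   0.22691665  3.68397311]
red [284.0971223 153.8381295] 278 [0.46782274 0.26613125] 15.8 [-0.68396053 -0.10291756  0.22980781]
```

View pics/w4.png

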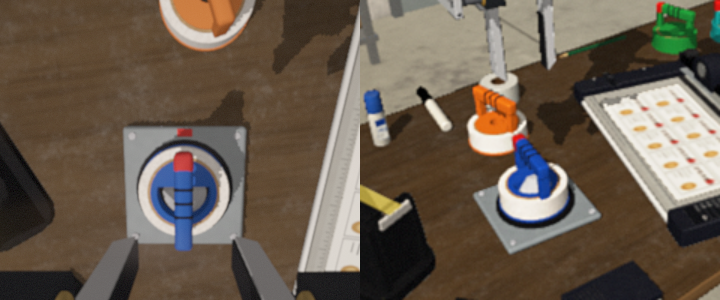

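The reel lies level on the turntable, with contact at 0.0765 m against 0.077 m expected. The red end points to the mark and the gripper is clear.

```bash
python3 -c "
from workcell import bot
print(bot.hand_in())"
```

```text
the job is handed in; nothing more can be done
None
```

The blue D-hole reel is released on the spindle, flat matched to flat and lying level on the turntable; the orange reel was not touched, and I handed the job in at about 16 s.

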